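# Close the double-lidded biscuit tin and take off its outer lid

### The job

Close the open biscuit tin: carry its two nested lids over by the slim inner stem, lower them together gently onto the tin with the tongue on the turnbutton's side, let go, and turn the turnbutton fully across over the tongue. Then lift only the outer lid straight up by its square collar, leaving the inner lid shut under the turnbutton, and finish while still holding the outer lid level and still above the tin, about 12 cm higher than it lay and clear of the stem. Keep the lids nested until the turnbutton is across, and leave all the other kitchen things where they are.

Things in the scene. Friction and masses are not known exactly. Their poses are not given: they have to be found in the camera images.
- tin: Open metal tin with biscuits, fixed, 150 (x) x 130 (y) x 75 mm high, walls 4 mm. Origin under its centre, z up. On its -x side a bracket 44-64 mm above the surface carries the turnbutton pivot at x -105, y +50 mm. With the lids home the inner lid's origin is at (0, 0, 63 mm) here, axes parallel.
- inner_lid: Loose metal lid, 0.26 kg. Origin: centre of its plug's underside (lowest face, it stands on it). Plug 130 x 110 mm up to z 6, 136 x 116 up to z 12 (3 mm play a side in the tin); plate 162 x 142, z 12-16, rests on the rim; tongue on -x side. Central black stem 14 x 14 mm, square to x and y, z 16-84, rises through the outer lid's collar, 34 mm above it; lifting it lifts both lids.
- outer_lid: Loose steel lid, 0.24 kg, nested on the inner lid (2.5 mm play a side), origin 4 mm above the inner's, axes parallel. Origin: centre of its skirt's underside. 173 (x) x 153 (y) mm; skirt z 0-12 with a 44 mm gap at -x for the tongue; top z 12-16. Handle: black square collar round the stem, 40 x 40 mm outside, 24 inside, square to x and y, z 16-46. Must rise 68 mm to clear the stem.
- turnbutton (a joint): Turnbutton angle about its vertical pivot, rad. 0: bar points to the tin's -x; grows counter-clockwise seen from above; pi/2 is the stop: bar points to the tin's -y, across over the tongue. Starts open (0 to 0.45), turns stiffly (0.03 N m), stays where left. Bar 56 mm long from the pivot, 13 mm wide, 82-87 mm above the surface (3 mm over the seated tongue).
- pivot (a point): On the pivot axis of the turnbutton at the bar's top, 87 mm above the surface.
- fin (a point): Centre of the black upright fin on the turnbutton's bar, for pinching or pushing: 10 mm thick, 32 mm long along the bar (20-52 mm from the pivot axis, centre 36 mm), 87-109 mm above the surface. Site 98 mm above the surface; its x axis points along the bar from tip to pivot.
- tongue (a point): On top of the inner lid's tongue, at x = -105 mm of the inner lid. The tongue is 36 mm wide, 4 mm thick and reaches to x = -125 mm.
- keeper (a point): Point of the tin (fixed, 79 mm above the surface) where point tongue lies when the inner lid is home.
- saucer: Bystander: white porcelain saucer, 110 mm across, 16 mm high, lying between the robot and the task's things; origin under its centre
- ice_tray: Bystander: stainless ice cube tray, 100 x 260 x 35 mm; origin under its centre
- colander: Bystander: steel colander, 240 mm across, 90 mm high; origin under its centre
- clamp_jar: Bystander: glass jar with clamp-top lid, 86 mm across, 124 mm high; origin under its centre
- mug: Bystander: white mug, 78 mm across, 90 mm high; origin under its centre
- spoon: Bystander: spoon with wooden handle, 200 mm long, lying flat; origin under its centre, x along it
Mind the look-alikes: they are no part of the job. What is shaped like the outer_lid but orange is not meant.

How it is judged:
On the way, in this order (a step that is already met when the one before it is completed fails the run):
1. both lids, still nested, are home on the tin with the tongue on the turnbutton's side, and let go (horizontal distance between inner_lid and tin below 0.006 m and horizontal distance between tongue and keeper below 0.01 m and z of inner_lid in the frame of tin between 0.06 and 0.066 m and angle between inner_lid's own z axis and vertical below 0.04 rad and horizontal distance between outer_lid and inner_lid below 0.008 m and z of outer_lid in the frame of inner_lid below 0.009 m and contact force between the fingers and inner_lid below 0.3 N and contact force between the fingers and outer_lid below 0.3 N and linear speed of inner_lid below 0.03 m/s), for 0.2 s.
2. the turnbutton is turned across over the tongue (within 0.17 rad of its stop), lids home and nested (value of joint turnbutton above 1.4 rad and horizontal distance between inner_lid and tin below 0.006 m and horizontal distance between tongue and keeper below 0.01 m and z of inner_lid in the frame of tin between 0.06 and 0.066 m and angle between inner_lid's own z axis and vertical below 0.04 rad and horizontal distance between outer_lid and inner_lid below 0.008 m and z of outer_lid in the frame of inner_lid below 0.009 m), for 0.2 s.
3. the outer lid alone is lifted 80 mm, the inner lid stays home (value of joint turnbutton above 1.4 rad and horizontal distance between inner_lid and tin below 0.006 m and horizontal distance between tongue and keeper below 0.01 m and z of inner_lid in the frame of tin between 0.06 and 0.066 m and angle between inner_lid's own z axis and vertical below 0.04 rad and z of outer_lid in the frame of tin above 0.147 m), for 0.2 s.
At the end, for the whole second after the job is handed in: Outer lid held still, level within 0.2 rad, 80-200 mm above where it lay, within 60 mm sideways of the tin's centre, touching neither tin nor inner lid. Inner lid home (6 mm sideways, 3 mm in height, tongue 10 mm, tilt 0.04 rad), untouched by the robot. Turnbutton above 1.4 rad (all of step 3 and z of outer_lid in the frame of tin below 0.267 m and horizontal distance between outer_lid and tin below 0.06 m and angle between outer_lid's own z axis and vertical below 0.2 rad and linear speed of outer_lid below 0.03 m/s and contact force between the fingers and outer_lid above 1 N and contact force between outer_lid and inner_lid below 0.1 N and contact force between outer_lid and tin below 0.1 N and contact force between the arm and inner_lid below 0.3 N); the arm keeps its last pose, push and grip.
It fails at once if the outer lid parts from the inner lid (by 20 mm) before the turnbutton is across (value of joint turnbutton below 1.3 rad and (z of outer_lid in the frame of inner_lid above 0.024 m or horizontal distance between outer_lid and inner_lid above 0.02 m)).
It fails at once if the lids are dropped or slammed onto the tin (more than 60 N) (contact force between inner_lid and tin above 60 N).
It fails at once if the secured inner lid is disturbed (raised 8 mm) (value of joint turnbutton above 1.3 rad and z of inner_lid in the frame of tin above 0.071 m).
It fails at once if another kitchen thing is moved by more than 30 mm (distance of any of saucer, ice_tray, colander, clamp_jar, mug, spoon from where it was at the start of the episode above 0.03 m).
It also fails if it takes over 72 s, if anything falls off the work surface, if the arm or the gripper's body presses on something with over 40 N, if the wrist force passes 120 N, or if a joint passes its speed limit or range.

### The arm

A 6-joint arm with a two-finger parallel gripper is mounted at the origin on the work surface. World frame = base frame: x ahead of the robot, y to its left, z up, the work surface at z = 0. Lengths are in m, angles in rad, forces in N, time in s.
With the tool pointing down it reaches from about 0.425 to 1.125 m from the base axis. Payload 14.9 kg.
Tool frame: the origin (TCP) lies midway between the tips of the shut fingers; the grasp point (between the pads) lies 19 mm behind it; z points along the fingers, y is the line along which they close (so a half turn about z gives the same grasp; the last joint's range is limited). The gripper opens to 91 mm and grips with 3 to 60 N. Pads are 32 mm wide; open, the fingers measure 118 mm over their backs; the gripper's body (76 mm by 178 mm) begins 60 mm behind the grasp point.
Start: joints at [-1.308, 0.379, 1.734, -0, 1.028, -0.033], TCP at [0.204, -0.67, 0.214] pointing down, gripper open.
Joint ranges: [-2.77, 2.77], [-0.74, 2.19], [0, 2.66], [-1.06, 4.2], [0.31, 2.87], [-3.08, 3.08]. Speed limits (rad/s): [1.89, 1.89, 2.39, 3.14, 3.14, 3.14].

### API

Orientations are given as a unit quaternion [x, y, z, w].
In Python, from rig import bot, viewer gives the robot as it stands.
- The arm moves only by the tool move_arm, never from a script. Its argument "steps" is a list of rows, each a list of 6 numbers: the shift along the world's x, y, z in m, then the turn, a rotation vector about the world's x, y, z in rad. In form: [[tx, ty, tz, ax, ay, az], ...]. A call has 1 to 10 rows; each row shifts and turns the commanded pose from where the row before left it; what a row does not reach is not made up. A row lasts 1/8 s, in which the tool goes at most 62.5 mm and 10.7 degrees, less where a joint would pass 70% of its speed; a pose out of reach is approached as far as the arm can. A call is refused whole if a number of a shift passes 0.0625 or a number of a turn 0.188, either way. A call with a gripper value outside its range is refused whole. "claw" is the gripper's target within -1 to 1 (shut at 1, half-way at 0, fully open at -1), set as the call begins (left out, the last holds). The fingers move at their own pace and stop on an object; the grip force is fixed at half the most. Time passes only in rows, so rows that do not move let the fingers close. It gives the time, the measured TCP pose, the force, the opening and the grip force at its end, in the units of the state.
- bot.state(): the state, without advancing time (a new reading comes with each control period).
- viewer.snapshot(name): name is "scene" or "top" or "wrist"; returns the picture (420x560x3 uint8, red, green, blue); there is no depth.
- viewer.camera_model(name): a dict with "mtx" (3x3 intrinsics, pixels), "eye" and "orientation" of the camera in the world; the wrist camera has in their place "hand_eye" (4x4, takes a point from camera to tool coordinates, whose origin is the TCP and whose axes are the flange's). Camera axes: x right, y down, z forward; pixel columns grow to the right and rows downward; lengths in m; the calibration is good to about 2 mm. A picture is of the moment at which its call begins: read the wrist's pose just before it. camera_model takes no time and is no camera call.
- bot.job_done(): hands the job in; it is judged then, once.
The state is a dict: "time_s": time; "joint_pos": joint angles; "qd": joint speeds; "joint_efforts": joint torques, N m; "eef_pos": TCP position; "orientation": TCP orientation; "contact_force": force on the tool from outside, world axes, zero at the start; "torque": the same for the moment, N m; "opening": finger opening in m; "grasp_force": force on a finger pad.
Only numpy, scipy, OpenCV 4.12 (cv2) and the standard library are available. Lean on these libraries where they do the work, as an engineer would, in place of code of your own. Each camera call takes 0.05 s, during which the arm holds its last target. There are 200 camera calls.

## Working session

There is one attempt and no reset: what is moved stays moved. The work goes in short steps, Python scripts to look and compute and a tool call to move; the robot and the scene stay as the last step left them, time stands still between calls to the robot, and variables do not carry over. Pictures are saved under pics/ and viewed, at most 10 in all, crops included, and the job is handed in when it is done.

Besides the shell and the picture viewer there is one more tool, called after "Request:" as name([rows], argument=value, ...), one row to a line, values as JSON. move_arm: Moves the arm, as the interface text tells. Its arguments: {"type":"object","properties":{"steps":{"type":"array"},"claw":{"type":"number"}},"required":["steps"]}

```bash
mkdir -p pics; ls; cat > h.py <<'E'
import numpy as np, cv2
from scipy.spatial.transform import Rotation as R
from rig import bot, viewer
def cam(n,st=None):
    m=viewer.camera_model(n); K=np.array(m["mtx"])
    if n=="wrist":
        st=st or bot.state(); H=np.array(m["hand_eye"])
        T=np.eye(4);T[:3,:3]=R.from_quat(st["orientation"]).as_matrix();T[:3,3]=st["eef_pos"]
        X=T@H; return K,X[:3,3],X[:3,:3]
    o=np.array(m["orientation"]); 
    Rm=o if o.shape==(3,3) else R.from_quat(o).as_matrix()
    return K,np.array(m["eye"]),Rm
def pt(c,uv,z):
    K,e,Rm=c; d=Rm@np.linalg.solve(K,[uv[0],uv[1],1.]); return e+d*(z-e[2])/d[2]
def px(c,p):
    K,e,Rm=c; q=K@(Rm.T@(np.array(p)-e)); return q[:2]/q[2]
def snap(n,f):
    im=viewer.snapshot(n); cv2.imwrite("pics/"+f,im[:,:,::-1]); return im
E
python3 - <<'E'
from h import *
for n in("top","scene","wrist"):
    print(n,{k:np.round(v,4).tolist() for k,v in viewer.camera_model(n).items()})
snap("top","t0.png");snap("scene","s0.png")
E
```

```text
pics
top {'mtx': [[415.3694, 0.0, 288.4142], [0.0, 415.3694, 202.2147], [0.0, 0.0, 1.0]], 'eye': [0.4524, -0.0416, 1.2423], 'orientation': [-0.7011, 0.7117, -0.031, 0.0317]}
scene {'mtx': [[390.8304, 0.0, 283.2314], [0.0, 390.8304, 206.476], [0.0, 0.0, 1.0]], 'eye': [1.1262, -0.2503, 1.0401], 'orientation': [0.7926, 0.5474, -0.1493, -0.2233]}
wrist {'mtx': [[292.4604, 0.0, 273.0791], [0.0, 292.4604, 207.7799], [0.0, 0.0, 1.0]], 'hand_eye': [[0.0006, -0.9595, -0.2815, 0.0804], [1.0, 0.0003, 0.0011, -0.0005], [-0.0009, -0.2815, 0.9595, -0.1703], [0.0, 0.0, 0.0, 1.0]]}
```

View pics/t0.png

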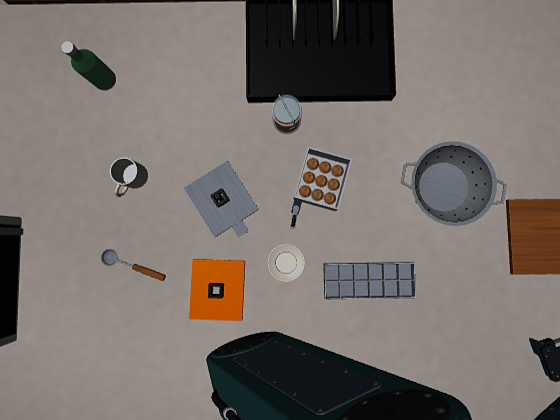

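View pics/s0.png

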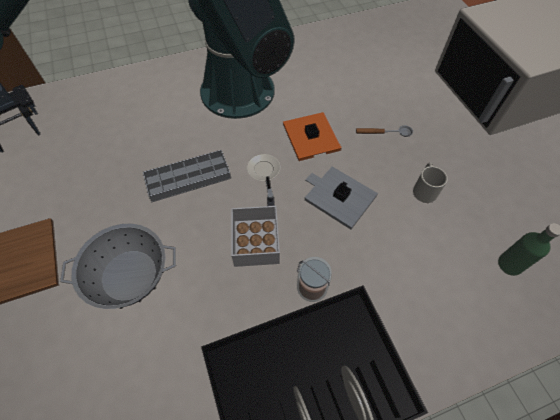

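Top view: grey nested lids at about (221,199) with the tongue at (241,231). The tin is at (323,180) with the turnbutton at (295,213), saucer at (286,262) and the orange decoy at (217,290). I'll compute the rough poses next.

```bash
python3 - <<'E'
from h import *
c=cam("top")
for n,uv,z in [("stem",(221,197),.084),("tongue",(241,231),.016),("lidc1",(229,162),.02),("lidc2",(185,187),.02),("lidc3",(258,207),.02),("lidc4",(218,236),.02),("tinTL",(309,150),.075),("tinTR",(351,158),.075),("tinBR",(338,210),.075),("tinBL",(297,203),.075),("pivot",(296,205),.087),("bartip",(293,227),.087),("saucer",(286,262),.016),("jar",(287,112),.12),("mug",(124,172),.09),("tray",(370,280),.035),("orange",(217,290),.05)]:
    print(n,np.round(pt(c,uv,z),3))
print(bot.state())
E
```

```text
stem [0.573 0.147 0.084]
tongue [0.478 0.1   0.016]
lidc1 [0.684 0.134 0.02 ]
lidc2 [0.611 0.265 0.02 ]
lidc3 [0.548 0.049 0.02 ]
lidc4 [0.465 0.167 0.02 ]
tinTL [ 0.705 -0.102  0.075]
tinTR [ 0.68  -0.221  0.075]
tinBR [ 0.532 -0.181  0.075]
tinBL [ 0.554 -0.065  0.075]
pivot [ 0.547 -0.062  0.087]
bartip [ 0.486 -0.053  0.087]
saucer [ 0.386 -0.032  0.016]
jar [ 0.803 -0.041  0.12 ]
mug [0.647 0.419 0.09 ]
tray [ 0.332 -0.272  0.035]
orange [0.312 0.164 0.05 ]
{'time_s': 0.1, 'joint_pos': array([-1.30829650e+00,  3.79361466e-01,  1.73469036e+00, -2.22661427e-05,
        1.02853194e+00, -3.32939778e-02]), 'qd': array([-0.00058321, -0.00070096, -0.00170325, -0.00059586,  0.00071079,
       -0.00057134]), 'joint_efforts': array([ 9.54935931e-04, -7.65041614e+01, -4.35291553e+01,  6.52589346e-02,
        3.98826983e-02,  1.45119490e-06]), 'eef_pos': array([ 0.20395331, -0.66926723,  0.21336598]), 'orientation': array([ 9.89082205e-01,  1.47363991e-01, -6.61382258e-05, -4.91212812e-04]), 'contact_force': array([-0.89396103, -0.26281573, -0.74420431]), 'torque': array([ 0.04810902,  0.01489055, -0.03379931]), 'grasp_force': 0.0, 'opening': 0.09140137002719206}
```

Request:
move_arm([
  [0.037,0.048,0.004,0,0,0.095],
  [0.037,0.048,0.004,0,0,0.095],
  [0.037,0.048,0.004,0,0,0.095],
  [0.037,0.048,0.004,0,0,0.095],
  [0.037,0.048,0.004,0,0,0.095],
  [0.037,0.048,0.004,0,0,0.095],
  [0.037,0.048,0.004,0,0,0.095],
  [0.037,0.048,0.004,0,0,0.095],
  [0.037,0.048,0.004,0,0,0.095],
  [0.037,0.048,0,0,0,0.095],
], claw=-1)

```text
time_s: 1.35
eef_pos: [0.5751, -0.1878, 0.2502]
orientation: [0.811, 0.585, 0.0, 0.0]
contact_force: [1.2, -1.2, 1.0]
opening: 0.0914
grasp_force: 0.0
```

Request:
move_arm([
  [0.04,0.048,0,0,0,0.095],
  [0,0,0,0,0,0],
  [0,0,0,0,0,0],
])

```text
time_s: 1.72
eef_pos: [0.6136, -0.1415, 0.2494]
orientation: [0.784, 0.621, -0.0, -0.0]
contact_force: [-0.4, -0.2, 0.1]
opening: 0.091
grasp_force: 0.0
```

```bash
python3 - <<'E'
from h import *
st=bot.state();snap("wrist","w1.png")
np.savez("w1.npz",q=st["orientation"],p=st["eef_pos"]);print(st["eef_pos"],st["orientation"],st["joint_pos"])
E
```

```text
[ 0.61364412 -0.14152207  0.24944631] [ 7.83537336e-01  6.21344533e-01 -3.35805499e-04 -3.18806073e-04] [-2.63600945e-01  2.31002212e-01  1.85992820e+00 -1.85316977e-04
  1.05157424e+00 -3.36277921e-02]
```

View pics/w1.png

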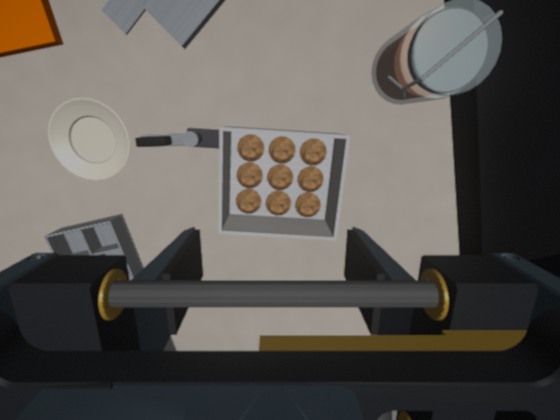

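The wrist view shows the tin's rim corners near (218,128), (350,135), (338,240) and (219,236), with the bar and black fin at (137–196,140). I'll zoom in for subpixel corners.

```bash
python3 - <<'E'
from h import *
im=cv2.imread("pics/w1.png")[115:245,125:360]
im=cv2.convertScaleAbs(im,alpha=1.2)
cv2.imwrite("pics/w1c.png",cv2.resize(im,None,fx=3.4,fy=3.4,interpolation=cv2.INTER_CUBIC))
E
```

```text
(no output)
```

View pics/w1c.png

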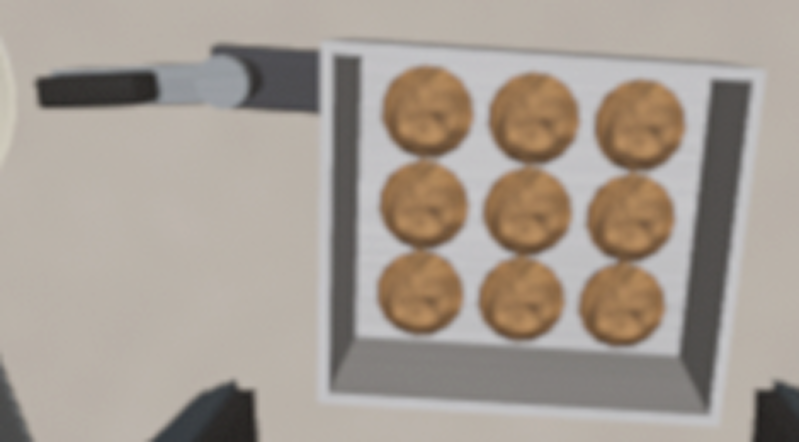

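The crop shows outer rim corners at (319,41), (766,70), (717,424) and (319,402). The pivot end is at (228,82), and the fin spans x 38–157 at y about 76–106.

```bash
python3 - <<'E'
from h import *
d=np.load("w1.npz");c=cam("wrist",dict(orientation=d["q"],eef_pos=d["p"]))
f=lambda x,y:((x+.5)/3.4-.5+125,(y+.5)/3.4-.5+115)
P=np.array([pt(c,f(*q),.075)[:2] for q in [(319,41),(766,70),(717,424),(319,402)]])
I=np.array([pt(c,f(*q),.075)[:2] for q in [(333,55),(751,79),(712,412),(331,390)]])
for A in(P,I):
    e=A-np.roll(A,-1,0); print(A.mean(0).round(4),np.linalg.norm(e,axis=1).round(4))
    print([round(np.degrees(np.arctan2(*v[::-1])),1) for v in (A[1]-A[0],A[2]-A[3])],[round(np.degrees(np.arctan2(*v[::-1]))-90,1) for v in (A[0]-A[3],A[1]-A[2])])
yaw=np.arctan2(*(P[1]-P[0]+P[2]-P[3])[::-1]); 
ctr=P.mean(0); Rz=np.array([[np.cos(yaw),-np.sin(yaw)],[np.sin(yaw),np.cos(yaw)]])
print("yaw",np.degrees(yaw),"pivot pred",ctr+Rz@[-.105,.05])
print("pivot meas",pt(c,f(228,82),.087),"finends top",pt(c,f(38,80),.109),pt(c,f(157,74),.109),"bot",pt(c,f(40,106),.087),pt(c,f(157,100),.087))
E
```

```text
[ 0.6242 -0.1378] [0.1503 0.1287 0.1484 0.1292]
[np.float64(-16.7), np.float64(-16.5)] [np.float64(-16.2), np.float64(-17.0)]
[ 0.6248 -0.1375] [0.141  0.1208 0.1415 0.1199]
[np.float64(-16.3), np.float64(-16.7)] [np.float64(-16.3), np.float64(-16.0)]
yaw -16.621595126654487 pivot pred [ 0.53785408 -0.05989949]
pivot meas [ 0.54023042 -0.06039634  0.087     ] finends top [ 0.49015586 -0.04686919  0.109     ] [ 0.5260242  -0.05341371  0.109     ] bot [ 0.4777602  -0.05370969  0.087     ] [ 0.51581113 -0.06060542  0.087     ]
```

Request:
move_arm([
  [-0.006,0.05,0,0,0,0.12],
  [-0.006,0.05,0,0,0,0.12],
  [-0.006,0.05,0,0,0,0.12],
  [-0.006,0.05,0,0,0,0.12],
  [-0.006,0.05,0,0,0,0.12],
  [-0.006,0.045,0,0,0,0.12],
  [0,0,0,0,0,0],
  [0,0,0,0,0,0],
])

```text
time_s: 2.78
eef_pos: [0.578, 0.1522, 0.2499]
orientation: [0.515, 0.857, -0.0, 0.0]
contact_force: [0.1, -0.2, 0.3]
opening: 0.0908
grasp_force: 0.0
```

```bash
python3 - <<'E'
from h import *
st=bot.state();im=snap("wrist","w2.png")
np.savez("w2.npz",q=st["orientation"],p=st["eef_pos"]);print(st["eef_pos"],st["orientation"],st["joint_pos"])
im=cv2.imread("pics/w2.png")[60:320,100:450]
cv2.imwrite("pics/w2c.png",cv2.resize(cv2.convertScaleAbs(im,alpha=1.3),None,fx=2.2,fy=2.2,interpolation=cv2.INTER_CUBIC))
E
```

```text
[0.5780012  0.15219933 0.24992206] [ 5.15376460e-01  8.56963881e-01 -1.05117253e-04  2.17081275e-05] [ 2.18565048e-01  1.77964946e-01  1.92384110e+00 -2.11391914e-04
  1.03989999e+00 -2.69230459e-01]
```

View pics/w2c.png

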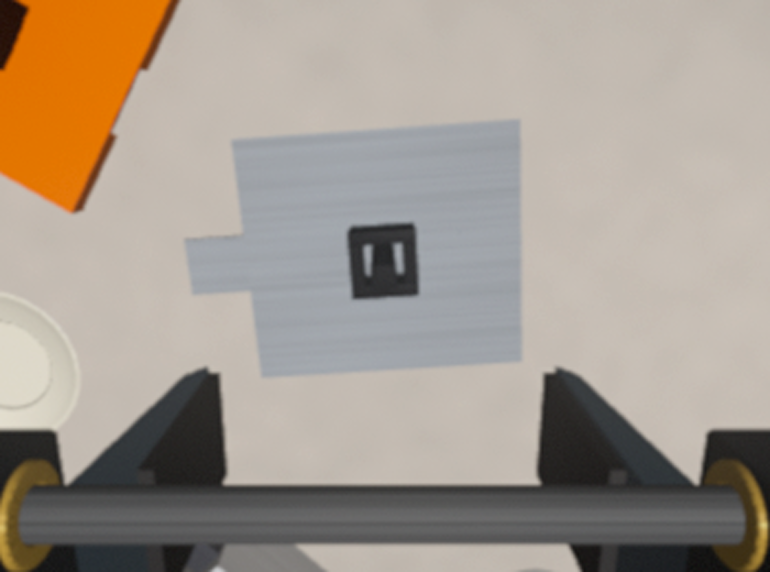

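The wrist view shows the lid top corners in the crop at (232,140), (520,120), (522,361) and (262,377). The collar is at (348–418, 223–298), the tongue is on the left at (188–245, 238–293), and the orange decoy is off to the upper left.

```bash
python3 - <<'E'
from h import *
d=np.load("w2.npz");c=cam("wrist",dict(orientation=d["q"],eef_pos=d["p"]))
f=lambda x,y:((x+.5)/2.2-.5+100,(y+.5)/2.2-.5+60)
def box(Q,z):
    A=np.array([pt(c,f(*q),z)[:2] for q in Q]);e=A-np.roll(A,-1,0)
    print(z,A.mean(0).round(4),np.linalg.norm(e,axis=1).round(4),[round(np.degrees(np.arctan2(*v[::-1])),1) for v in (A[1]-A[0],A[2]-A[3])],[round(np.degrees(np.arctan2(*v[::-1]))-90,1) for v in (A[0]-A[3],A[1]-A[2])])
box([(232,140),(520,120),(522,361),(262,377)],.020)
box([(348,228),(414,223),(418,294),(353,298)],.050)
print("tongue",[pt(c,f(*q),.016)[:2].round(4) for q in [(185,239),(193,294)]])
for z in(.084,.05): print(np.array(px(c,[.577,.153,z])))
g=cv2.cvtColor(cv2.imread("pics/w2.png"),cv2.COLOR_BGR2GRAY)[160:198,256:292]
cv2.imwrite("pics/st.png",cv2.resize(cv2.convertScaleAbs(g,alpha=2.5),None,fx=14,fy=14,interpolation=cv2.INTER_CUBIC))
E
```

```text
0.02 [0.5761 0.1603] [0.1718 0.1517 0.1723 0.1515] [np.float64(31.8), np.float64(31.7)] [np.float64(31.8), np.float64(32.0)]
0.05 [0.5747 0.162 ] [0.038  0.0419 0.0385 0.0414] [np.float64(32.3), np.float64(31.6)] [np.float64(31.2), np.float64(32.0)]
tongue [array([0.4608, 0.1103]), array([0.4794, 0.0799])]
[272.12461143 191.46885306]
[272.21649238 185.43562066]
```

View pics/st.png

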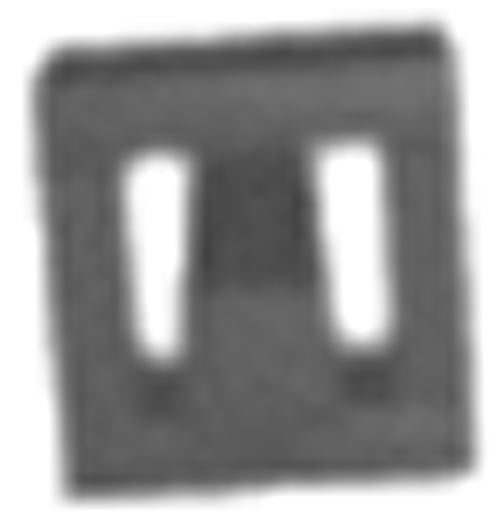

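Request:
move_arm([
  [-0.002,0.0086,-0.03,0,0,0.067],
  [0,0,-0.045,0,0,0],
  [0,0,-0.045,0,0,0],
  [0,0,-0.04,0,0,0],
  [0,0,-0.025,0,0,0],
  [0,0,-0.01,0,0,0],
  [0,0,0,0,0,0],
  [0,0,0,0,0,0],
])

```text
time_s: 3.82
eef_pos: [0.5768, 0.1618, 0.0561]
orientation: [0.486, 0.874, 0.001, 0.001]
contact_force: [-0.3, 0.3, 0.5]
opening: 0.0912
grasp_force: 0.0
```

Request:
move_arm([
  [0,0,0,0,0,0],
  [0,0,0,0,0,0],
  [0,0,0,0,0,0],
  [0,0,0,0,0,0],
  [0,0,0,0,0,0],
  [0,0,0,0,0,0],
  [0,0,0,0,0,0],
  [0,0,0,0,0,0],
], claw=1)

```text
time_s: 4.82
eef_pos: [0.5756, 0.1618, 0.0549]
orientation: [0.485, 0.874, -0.0, -0.0]
contact_force: [-8.2, -5.1, 7.5]
opening: 0.0139
grasp_force: 4.5
```

Request:
move_arm([
  [0,0,0,0,0,0],
  [0,0,0,0,0,0],
  [0,0,0.004,0,0,0],
  [0,0,0.008,0,0,0],
  [0,0,0.016,0,0,0],
  [0,0,0.016,0,0,0],
  [0,0,0.01,0,0,0],
  [0,0,0,0,0,0],
  [0,0,0,0,0,0],
])

```text
time_s: 5.95
eef_pos: [0.5758, 0.1619, 0.1086]
orientation: [0.485, 0.874, -0.0, -0.0]
contact_force: [0.3, -0.5, -5.5]
opening: 0.014
grasp_force: 30.0
```

Request:
move_arm([
  [0,0,0.025,0,0,0],
  [0,0,0.035,0,0,0],
  [0.002,-0.01,0.035,0,0,-0.04],
  [0.006,-0.03,0.01,0,0,-0.105],
  [0.006,-0.04,0,0,0,-0.105],
  [0.006,-0.04,0,0,0,-0.105],
  [0.007,-0.04,0,0,0,-0.105],
  [0.006,-0.04,0,0,0,-0.105],
  [0.006,-0.04,0,0,0,-0.105],
  [0.006,-0.035,0,0,0,-0.105],
])

```text
time_s: 7.2
eef_pos: [0.6207, -0.1144, 0.2131]
orientation: [0.781, 0.625, -0.0, -0.0]
contact_force: [0.2, 0.8, -5.0]
opening: 0.0136
grasp_force: 30.0
```

Request:
move_arm([
  [0.003,-0.02,0,0,0,-0.07],
  [0,-0.005,0,0,0,0],
  [0,0,0,0,0,0],
  [0,0,0,0,0,0],
  [0,0,0,0,0,0],
])

```text
time_s: 7.82
eef_pos: [0.624, -0.1374, 0.2139]
orientation: [0.801, 0.599, -0.0, -0.0]
contact_force: [-0.7, -0.4, -4.9]
opening: 0.0137
grasp_force: 30.0
```

```bash
python3 - <<'E'
from h import *
st=bot.state();snap("wrist","w3.png");print(st["eef_pos"],st["orientation"],st["contact_force"],st["torque"],st["grasp_force"],st["joint_pos"])
np.savez("w3.npz",q=st["orientation"],p=st["eef_pos"])
E
```

```text
[ 0.62399767 -0.13735405  0.2139236 ] [ 8.00923626e-01  5.98766517e-01 -9.48319214e-06 -5.16919435e-05] [-0.70016702 -0.37748979 -4.9390417 ] [-0.01803124 -0.10649882  0.0253081 ] 29.99736875295639 [-2.53160235e-01  2.85039063e-01  1.86246318e+00  5.94761567e-05
  9.94182941e-01  3.36833717e-02]
```

View pics/w3.png

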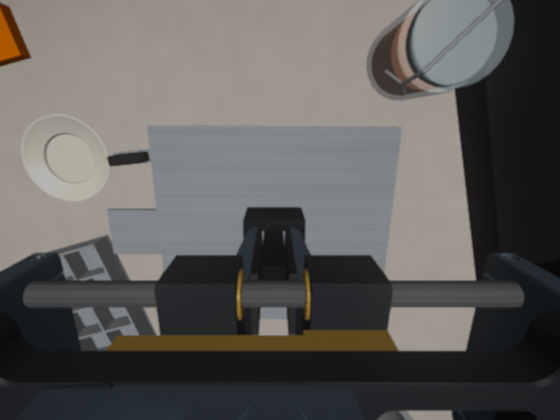

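The nested lids hang level: far edge from (149,126) to (401,127), tongue end from (110,209) to (114,253), and the fin visible at (130,158). I'll check the lid's offset in the hand.

```bash
python3 - <<'E'
from h import *
d=np.load("w3.npz");c=cam("wrist",dict(orientation=d["q"],eef_pos=d["p"]))
g=cv2.GaussianBlur(cv2.cvtColor(cv2.imread("pics/w3.png"),cv2.COLOR_BGR2GRAY),(3,3),0).astype(float)
def edge(v):  # subpixel max gradient index
    k=np.argmax(np.abs(np.diff(v)));return k+.5
far=[120+edge(g[120:135,u]) for u in range(170,385,5)]
tin=[105+edge(g[v,105:125]) for v in range(218,248,3)]
tt=[200+edge(g[200:216,u]) for u in range(120,146,4)]; tb=[245+edge(g[245:262,u]) for u in range(122,156,4)]
L=[145+edge(g[v,143:165])-2 for v in range(135,200,5)]; Rr=[385+edge(g[v,385:410]) for v in range(135,240,5)]
print(np.round(far[::8],1),tin[::3],tt[::3],tb[::3],L[::4],Rr[::5])
z0=d["p"][2]-.0549
yaw=np.radians(-16.43);Rz=np.array([[np.cos(yaw),-np.sin(yaw)],[np.sin(yaw),np.cos(yaw)]]);T=np.array([.6242,-.1378])
lo=lambda u,v,z:(Rz.T@(pt(c,(u,v),z)[:2]-T)*1000).round(1)
print("far edge y want 76.5",lo(170,far[0],z0+.02),lo(380,far[-1],z0+.02))
print("L x want -86.5",lo(L[0],135,z0+.02),lo(L[-1],195,z0+.02),"R",lo(Rr[0],135,z0+.02),lo(Rr[-1],235,z0+.02))
print("tongue end want -125",lo(tin[0],218,z0+.016),lo(tin[-1],245,z0+.016),"tongue y +-18",lo(130,np.median(tt),z0+.016),lo(140,np.median(tb),z0+.016))
E
```

```text
[124.5 124.5 124.5 125.5 125.5 125.5] [np.float64(107.5), np.float64(109.5), np.float64(108.5), np.float64(111.5)] [np.float64(207.5), np.float64(207.5), np.float64(207.5)] [np.float64(253.5), np.float64(253.5), np.float64(253.5)] [np.float64(147.5), np.float64(148.5), np.float64(152.5), np.float64(154.5)] [np.float64(400.5), np.float64(397.5), np.float64(394.5), np.float64(391.5), np.float64(388.5)]
far edge y want 76.5 [-69.5  79. ] [72.3 78.5]
L x want -86.5 [-85.5  72.1] [-85.6  30.1] R [86.9 72.2] [86.9 -0.8]
tongue end want -125 [-124.7   11.2] [-125.1  -10.8] tongue y +-18 [-106.6   19.5] [-103.9  -18. ]
```

Request:
move_arm([
  [0,-0.0006,-0.02,0,0,0],
  [0,0,-0.025,0,0,0],
  [0,0,-0.022,0,0,0],
  [0,0,-0.01,0,0,0],
  [0,0,-0.003,0,0,0],
  [0,0,-0.003,0,0,0],
  [0,0,0,0,0,0],
  [0,0,0,0,0,0],
])

```text
time_s: 8.88
eef_pos: [0.6243, -0.1387, 0.1315]
orientation: [0.801, 0.598, 0.0, 0.0]
contact_force: [-0.0, 0.2, -5.4]
opening: 0.0138
grasp_force: 30.0
```

Request:
move_arm([
  [0,0,-0.003,0,0,0],
  [0,0,-0.003,0,0,0],
  [0,0,-0.002,0,0,0],
  [0,0,-0.002,0,0,0],
  [0,0,-0.001,0,0,0],
  [0,0,0,0,0,0],
  [0,0,0,0,0,0],
])

```text
time_s: 9.75
eef_pos: [0.6241, -0.1386, 0.12]
orientation: [0.801, 0.598, 0.0, 0.0]
contact_force: [0.2, -0.4, -4.8]
opening: 0.0137
grasp_force: 30.0
```

Request:
move_arm([
  [0,0,-0.001,0,0,0],
  [0,0,0,0,0,0],
  [0,0,-0.001,0,0,0],
  [0,0,0,0,0,0],
  [0,0,0,0,0,0],
])

```text
time_s: 10.38
eef_pos: [0.6241, -0.1387, 0.1179]
orientation: [0.801, 0.598, 0.0, 0.0]
contact_force: [0.7, -0.2, -4.7]
opening: 0.0141
grasp_force: 30.0
```

Request:
move_arm([
  [0,0,-0.001,0,0,0],
  [0,0,0,0,0,0],
  [0,0,0,0,0,0],
])

```text
time_s: 10.75
eef_pos: [0.6241, -0.1386, 0.1179]
orientation: [0.801, 0.598, -0.0, -0.0]
contact_force: [-6.4, 1.2, 8.0]
opening: 0.0136
grasp_force: 30.0
```

Request:
move_arm([
  [0,0,0,0,0,0],
  [0,0,0,0,0,0],
  [0,0,0,0,0,0],
  [0,0,0,0,0,0],
  [0,0,0,0,0,0],
  [0,0,0,0,0,0],
], claw=-1)

```text
time_s: 11.5
eef_pos: [0.624, -0.1386, 0.1169]
orientation: [0.801, 0.598, -0.0, -0.0]
contact_force: [0.2, -0.2, 0.6]
opening: 0.0706
grasp_force: 0.0
```

Request:
move_arm([
  [0,0,0.03,0,0,0],
  [0,0,0.05,0,0,0],
  [0,0,0.03,0,0,0],
  [-0.03,0,0.02,0,0,0],
  [-0.03,0,0.02,0,0,0],
  [0,0,0,0,0,0],
  [0,0,0,0,0,0],
])

```text
time_s: 12.38
eef_pos: [0.5644, -0.1387, 0.2668]
orientation: [0.801, 0.598, 0.0, 0.0]
contact_force: [0.2, 0.1, 0.2]
opening: 0.0911
grasp_force: 0.0
```

```bash
python3 - <<'E'
from h import *
st=bot.state();snap("wrist","w4.png");print(st["eef_pos"],st["orientation"],st["contact_force"],st["opening"])
np.savez("w4.npz",q=st["orientation"],p=st["eef_pos"])
im=cv2.imread("pics/w4.png")[80:260,110:450]
cv2.imwrite("pics/w4c.png",cv2.resize(cv2.convertScaleAbs(im,alpha=1.4),None,fx=2.35,fy=2.35,interpolation=cv2.INTER_CUBIC))
E
```

```text
[ 0.56437279 -0.13866032  0.26676765] [8.01289440e-01 5.98276872e-01 8.98372456e-05 1.03531768e-04] [0.24727156 0.08377678 0.22275011] 0.09109208565684532
```

View pics/w4c.png

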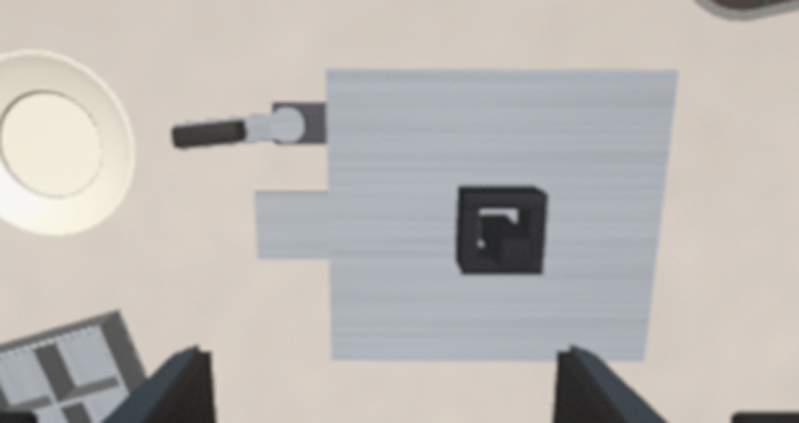

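Lids sit seated: plate corners (327,70), (677,70), (644,360) and (332,360). The tongue is at (257–328, 190–260), next to the turnbutton with its pivot at (286,125) and fin at (172–245,133). I'll check the numbers and the bar angle.

```bash
python3 - <<'E'
from h import *
d=np.load("w4.npz");c=cam("wrist",dict(orientation=d["q"],eef_pos=d["p"]))
f=lambda q:((q[0]+.5)/2.35-.5+110,(q[1]+.5)/2.35-.5+80)
yaw=np.radians(-16.5);Rz=np.array([[np.cos(yaw),-np.sin(yaw)],[np.sin(yaw),np.cos(yaw)]]);T=np.array([.6242,-.1378])
lo=lambda q,z:(Rz.T@(pt(c,f(q),z)[:2]-T)*1000).round(1)
print("plate",[lo(q,.083) for q in [(327,70),(677,70),(644,360),(332,360)]])
print("tongue",[lo(q,.079) for q in [(256,191),(258,260)]])
print("pivot",lo((288,124),.087),"fin top",[lo(q,.109) for q in [(172,126),(243,119),(245,142),(176,148)]])
print("collar",[lo(q,.113) for q in [(458,187),(534,187),(543,274),(463,274)]])
for q in (0,.1,.2):
  print(q,[((np.array(px(c,np.r_[T+Rz@(np.array([-105,50])+r*np.array([-np.cos(q),-np.sin(q)])),0]*np.r_[1,1,0]+[0,0,.109]))-[110,80])*2.35) if 0 else ((px(c,np.r_[T+Rz@((np.array([-105,50])+r*np.array([-np.cos(q),-np.sin(q)]))/1000),.109])-[110,80])*2.35).round(0) for r in(20,52)])
print("fin world q=.1",T+Rz@(np.array([-105-36*np.cos(.1),50-36*np.sin(.1)])/1000))
E
```

```text
plate [array([-84.5,  76.1]), array([86.6, 76.2]), array([ 86.8, -75.4]), array([-85.2, -75.4])]
tongue [array([-123. ,   16.7]), array([-123.8,  -19.9])]
pivot [-104.    50.7] fin top [array([-154.7,   50.5]), array([-121.7,   53.7]), array([-121.4,   43.3]), array([-153.7,   40.6])]
collar [array([-21.9,  23. ]), array([13.7, 23. ]), array([ 20.7, -19. ]), array([-18.2, -19. ])]
0 [array([236., 127.]), array([167., 126.])]
0.1 [array([236., 131.]), array([168., 138.])]
0.2 [array([237., 135.]), array([171., 149.])]
fin world q=.1 [ 0.50235888 -0.05330993]
```

```bash
cat > arc.py <<'E'
from h import *
yaw=np.radians(-16.5);Rz=np.array([[np.cos(yaw),-np.sin(yaw)],[np.sin(yaw),np.cos(yaw)]]);T=np.array([.6242,-.1378])
def P(q,off,r=38): return T+Rz@(np.array([-105,50])+r*np.array([-np.cos(q),-np.sin(q)])+off*np.array([-np.sin(q),np.cos(q)]))/1000
if __name__=="__main__":
    p=bot.state()["eef_pos"];print("approach",P(.09,30)-p[:2])
    print("touch",P(.09,21)-P(.09,30))
    qs=.09+np.arange(15)*.1043
    for a,b in zip(qs,qs[1:]): print(round(b,2),(P(b,21)-P(a,21)).round(4))
E
python3 arc.py
```

```text
approach [-0.0580472   0.11544582]
touch [-0.0017702  -0.00882419]
0.19 [-0.0027 -0.0036]
0.3 [-0.0024 -0.0039]
0.4 [-0.0019 -0.0041]
0.51 [-0.0015 -0.0043]
0.61 [-0.001  -0.0044]
0.72 [-0.0006 -0.0045]
0.82 [-0.0001 -0.0045]
0.92 [ 0.0004 -0.0045]
1.03 [ 0.0008 -0.0045]
1.13 [ 0.0013 -0.0043]
1.24 [ 0.0017 -0.0042]
1.34 [ 0.0022 -0.004 ]
1.45 [ 0.0026 -0.0037]
1.55 [ 0.0029 -0.0034]
```

Request:
move_arm([
  [-0.02,0.038,0,0,0,0],
  [-0.02,0.038,0,0,0,0],
  [-0.018,0.039,0,0,0,0.09],
  [0,0,0,0,0,0],
  [0,0,0,0,0,0],
], claw=1)

```text
time_s: 13.05
eef_pos: [0.5066, -0.0237, 0.2666]
orientation: [0.774, 0.634, -0.0, -0.0]
contact_force: [-0.3, 0.5, -0.0]
opening: 0.0439
grasp_force: 0.0
```

Request:
move_arm([
  [0,0.0005,-0.04,0,0,0],
  [0,0,-0.04,0,0,0],
  [0,0,-0.04,0,0,0],
  [0,0,-0.03,0,0,0],
  [0,0,-0.015,0,0,0],
  [0,0,-0.008,0,0,0],
  [0,0,0,0,0,0],
  [0,0,0,0,0,0],
])

```text
time_s: 14.05
eef_pos: [0.5067, -0.0232, 0.0948]
orientation: [0.774, 0.634, 0.0, 0.0]
contact_force: [-0.1, 0.7, -0.6]
opening: 0.0005
grasp_force: 0.0
```

Request:
move_arm([
  [-0.001,-0.0045,0,0,0,0],
  [-0.001,-0.0045,0,0,0,0],
  [-0.0027,-0.0036,0,0,0,0.104],
  [-0.0024,-0.0039,0,0,0,0.104],
  [-0.0019,-0.0041,0,0,0,0.104],
  [-0.0015,-0.0043,0,0,0,0.104],
  [0,0,0,0,0,0],
])

```text
time_s: 14.92
eef_pos: [0.4955, -0.0484, 0.0941]
orientation: [0.626, 0.779, 0.0, 0.0]
contact_force: [1.1, -0.2, -0.2]
opening: 0.0001
grasp_force: 0.0
```

```bash
python3 - <<'E'
from h import *
st=bot.state();snap("wrist","w5.png");print(st["eef_pos"],st["contact_force"],st["opening"])
from arc import P
print(P(.507,21))
E
```

```text
[ 0.49552846 -0.04836225  0.09412141] [ 1.05827409 -0.22195901 -0.1661707 ] 9.003620501342799e-05
[ 0.49606974 -0.04779548]
```

View pics/w5.png

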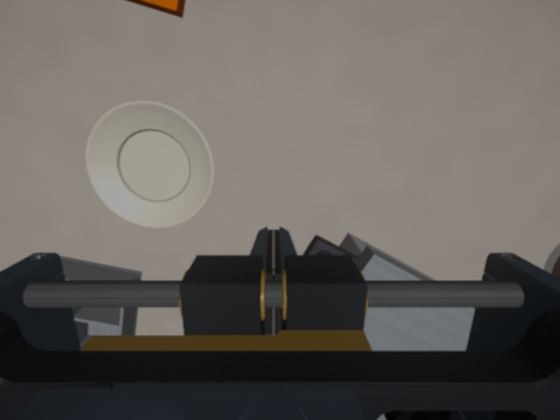

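The wrist view is mostly the gripper body, with the shut fingers at (273,240) and the saucer clear of them. The ~1 N side force suggests the fin is being pushed, so I'll go on along the arc.

Request:
move_arm([
  [-0.001,-0.0044,0,0,0,0.104],
  [-0.0006,-0.0045,0,0,0,0.104],
  [-0.0001,-0.0045,0,0,0,0.104],
  [0.0004,-0.0045,0,0,0,0.104],
  [0.0008,-0.0045,0,0,0,0.104],
  [0.0013,-0.0043,0,0,0,0.104],
  [0.0017,-0.0042,0,0,0,0.104],
  [0.0022,-0.004,0,0,0,0.104],
  [0,0,0,0,0,0],
])

```text
time_s: 16.1
eef_pos: [0.5003, -0.083, 0.094]
orientation: [0.259, 0.966, -0.0, 0.0]
contact_force: [-0.5, -0.2, -0.3]
opening: 0.0008
grasp_force: 0.0
```

Request:
move_arm([
  [0.0026,-0.0037,0,0,0,0.104],
  [0.0029,-0.0034,0,0,0,0.104],
  [0,0,0,0,0,0],
  [0,0,0,0,0,0],
])

```text
time_s: 16.6
eef_pos: [0.5052, -0.0898, 0.0938]
orientation: [0.157, 0.988, -0.0, -0.001]
contact_force: [-5.1, 0.7, 0.5]
opening: 0.0007
grasp_force: 2.3
```

```bash
python3 - <<'E'
from arc import *
st=bot.state();print(st["eef_pos"],st["contact_force"],P(1.55,21),2*np.degrees(np.arctan2(st["orientation"][1],st["orientation"][0])))
im=snap("top","t5.png");K=cam("top")
# predicted fin top centre, pivot, tcp pixel
for q in (1.2,1.4,1.55): print(q,px(K,np.r_[P(q,0,36),.109]).round(1))
E
```

```text
[ 0.50516933 -0.0897617   0.09375156] [-5.07387378  0.72398912  0.5387358 ] [ 0.50616995 -0.0898585 ] 161.90473226722546
1.2 [305.9 215.6]
1.4 [307.2 213.4]
1.55 [308.  211.5]
```

Request:
move_arm([
  [0.001,-0.0003,0,0,0,0],
  [0,0,0,0,0,0],
  [0,0,0,0,0,0],
])

```text
time_s: 17.02
eef_pos: [0.5053, -0.0899, 0.0936]
orientation: [0.157, 0.988, 0.0, -0.002]
contact_force: [-10.6, 1.0, 6.6]
opening: 0.0005
grasp_force: 5.4
```

Request:
move_arm([
  [-0.01,0.003,0,0,0,0],
  [-0.02,0.006,0,0,0,0],
  [0,0,0.05,0,0,-0.18],
  [0,0,0.05,0,0,-0.18],
  [0.03,-0.01,0.05,0,0,-0.18],
  [0.03,-0.01,0.03,0,0,-0.18],
  [0.02,-0.02,0,0,0,-0.18],
  [0.01,-0.01,0,0,0,-0.18],
  [0,0,0,0,0,-0.18],
  [0,0,0,0,0,-0.18],
], claw=-1)

```text
time_s: 18.27
eef_pos: [0.5669, -0.1313, 0.2739]
orientation: [0.771, 0.637, 0.0, 0.0]
contact_force: [0.3, -0.6, -0.5]
opening: 0.0911
grasp_force: 0.0
```

Request:
move_arm([
  [0,0,0,0,0,-0.1],
  [0,0,0,0,0,0],
  [0,0,0,0,0,0],
])

```text
time_s: 18.65
eef_pos: [0.5667, -0.1313, 0.274]
orientation: [0.799, 0.601, 0.0, 0.0]
contact_force: [-0.2, 0.1, 0.7]
opening: 0.0911
grasp_force: 0.0
```

```bash
python3 - <<'E'
from h import *
st=bot.state();snap("wrist","w6.png");print(st["eef_pos"],st["orientation"],st["contact_force"],st["opening"])
np.savez("w6.npz",q=st["orientation"],p=st["eef_pos"])
im=cv2.imread("pics/w6.png")[80:260,110:450]
cv2.imwrite("pics/w6c.png",cv2.resize(cv2.convertScaleAbs(im,alpha=1.4),None,fx=2.35,fy=2.35,interpolation=cv2.INTER_CUBIC))
E
```

```text
[ 0.5667333  -0.13125022  0.27398714] [7.98882355e-01 6.01487268e-01 1.34289609e-04 1.75681840e-04] [-0.24825228  0.08444125  0.72494035] 0.09114495499662888
```

View pics/w6c.png

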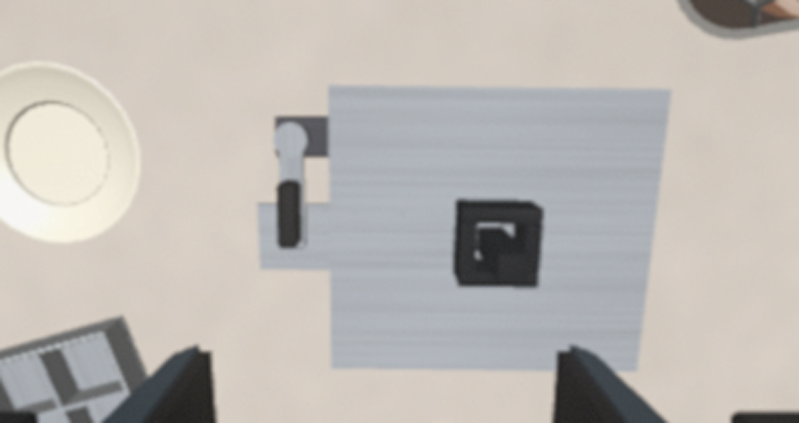

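The turnbutton's fin (278–300, 182–247) now lies across the tongue (260–330, 203–270) with both lids still seated. Next I'll locate the collar centre.

```bash
python3 - <<'E'
from arc import *
d=np.load("w6.npz");c=cam("wrist",dict(orientation=d["q"],eef_pos=d["p"]))
f=lambda q:((q[0]+.5)/2.35-.5+110,(q[1]+.5)/2.35-.5+80)
A=np.array([pt(c,f(q),.083)[:2] for q in [(329,86),(670,90),(637,370),(332,369)]])
C=A.mean(0);v=A[1]-A[0]+A[2]-A[3]
print("outer",C,"tinframe mm",Rz.T@(C-T)*1000,"yaw",np.degrees(np.arctan2(v[1],v[0])))
pv=pt(c,f((291,139)),.087);a=pt(c,f((289,247)),.087)
lo=lambda p:Rz.T@(p[:2]-T)*1000
ft=[lo(pt(c,f(q),.109)) for q in [(289,182),(289,246)]]
print("pivot",lo(pv),"fin ends",ft,"q",np.arctan2(-(ft[1]-ft[0])[1],-(ft[1]-ft[0])[0]))
print("delta",C-d["p"][:2],"t",2*np.degrees(np.arctan2(d["q"][1],d["q"][0])))
E
```

```text
outer [ 0.62520613 -0.1378906 ] tinframe mm [0.99043377 0.19888606] yaw -16.442248690379902
pivot [-104.01157547   50.47644915] fin ends [array([-102.71148482,   31.41147786]), array([-103.67130136,   -0.13340855])] q 1.540378702647544
delta [ 0.05847284 -0.00664038] t 73.95298169672789
```

Request:
move_arm([
  [0.03,-0.003,-0.02,0,0,-0.008],
  [0.028,-0.0037,-0.03,0,0,0],
  [0,0,-0.04,0,0,0],
  [0,0,-0.04,0,0,0],
  [0,0,-0.03,0,0,0],
  [0,0,-0.018,0,0,0],
  [0,0,-0.008,0,0,0],
  [0,0,0,0,0,0],
  [0,0,0,0,0,0],
])

```text
time_s: 19.82
eef_pos: [0.6254, -0.1381, 0.089]
orientation: [0.802, 0.598, 0.0, 0.001]
contact_force: [-0.1, 0.2, 0.9]
opening: 0.0909
grasp_force: 0.0
```

Request:
move_arm([
  [0,0,0,0,0,0],
  [0,0,0,0,0,0],
  [0,0,0,0,0,0],
  [0,0,0,0,0,0],
  [0,0,0,0,0,0],
  [0,0,0,0,0,0],
  [0,0,0,0,0,0],
  [0,0,0,0,0,0],
], claw=1)

```text
time_s: 20.82
eef_pos: [0.6247, -0.138, 0.0879]
orientation: [0.802, 0.598, -0.0, -0.0]
contact_force: [1.4, -0.6, -0.3]
opening: 0.0397
grasp_force: 30.0
```

Request:
move_arm([
  [0,0,0.003,0,0,0],
  [0,0,0.004,0,0,0],
  [0,0,0.005,0,0,0],
  [0,0,0,0,0,0],
  [0,0,0,0,0,0],
])

```text
time_s: 21.45
eef_pos: [0.6247, -0.138, 0.0999]
orientation: [0.802, 0.598, -0.0, -0.0]
contact_force: [0.1, 0.2, -1.9]
opening: 0.0396
grasp_force: 30.0
```

Request:
move_arm([
  [0,0,0.01,0,0,0],
  [0,0,0.015,0,0,0],
  [0,0,0.018,0,0,0],
  [0,0,0.018,0,0,0],
  [0,0,0.018,0,0,0],
  [0,0,0.015,0,0,0],
  [0,0,0.009,0,0,0],
  [0,0,0.005,0,0,0],
  [0,0,0,0,0,0],
  [0,0,0,0,0,0],
])

```text
time_s: 22.7
eef_pos: [0.6244, -0.1379, 0.2073]
orientation: [0.802, 0.598, -0.0, -0.0]
contact_force: [0.3, 0.5, -2.4]
opening: 0.0401
grasp_force: 30.0
```

Request:
move_arm([
  [0,0,0,0,0,0],
  [0,0,0,0,0,0],
  [0,0,0,0,0,0],
  [0,0,0,0,0,0],
])

```text
time_s: 23.2
eef_pos: [0.6247, -0.138, 0.2079]
orientation: [0.802, 0.597, -0.0, -0.0]
contact_force: [0.5, -0.4, -3.4]
opening: 0.0397
grasp_force: 30.0
```

```bash
python3 - <<'E'
from h import *
st=bot.state();print(st["time_s"],st["eef_pos"],st["contact_force"],st["torque"],st["opening"],st["grasp_force"],np.abs(st["qd"]).max())
c=cam("wrist",st);im=snap("wrist","w7.png")
# lid expected outline: plate top at TCP-5mm; check far edge level (row of both ends)
g=cv2.GaussianBlur(cv2.cvtColor(im,cv2.COLOR_RGB2GRAY),(3,3),0).astype(float)
Rz=R.from_euler("z",-16.5,degrees=True).as_matrix()
for x in(-.06,.06):
    q=px(c,np.array([.6247,-.138,st["eef_pos"][2]-.005])+Rz@[x,.0765,0]); u=int(round(q[0]));v=int(round(q[1]))
    a=g[v-12:v+12,u];print(q.round(1),v-12+np.argmax(np.abs(np.diff(a)))+.5)
E
```

```text
23.2 [ 0.62473397 -0.13800916  0.20790556] [ 0.46526772 -0.4064269  -3.3744655 ] [ 0.01088819 -0.07406957  0.01039609] 0.03968338357592901 29.997239224612713 0.001549858861653449
[168.5 129.1] 126.5
[375.8 128.8] 126.5
```

The outer lid is held level and still 120 mm up. The force matches its weight alone, so I'm handing in.

```bash
python3 -c "
from rig import bot
print(bot.job_done())"
```

```text
the job is handed in; nothing more can be done
None
```

The job is handed in, with no verdict returned: by my last readings both lids went home on the tin, the turnbutton was at about 1.54 rad over the tongue, and the outer lid alone was held level and still 120 mm above where it lay.

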